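# Lock the crimp-die case with its hasp and pin

### The job

Lock the dark grey crimp-die case: swing its steel hasp down over the staple until it hangs against the case, then take the red-handled locking pin out of the stand and push it down through the staple's loop until its collar rests on the staple, and let go. Leave the yellow-handled gauge pin standing in its stand.

Things in the scene. Friction and masses are not known exactly. Their poses are not given: they have to be found in the camera images.
- case: Dark grey case, fixed, 140 (x) x 200 (y) x 120 mm high; a strap on the lid adds 5 mm. Origin: centre of underside; z up, +x out of the hasp side. Hasp hinge line: along y at x 70, z 115 mm, barrel 10 mm thick. Staple: flat level steel eye, 6 mm thick, 36 wide, juts to x 115; top face z 73. Loop: vertical square through-hole 24 x 24 mm centred at x 96, y 0.
- hasp (a joint): Hinge of the case's steel hasp, rad: 0 hangs down against the case, staple through its slot; pi/2 level, straight out along case +x; stop at 2.9 (nearly up). Strap 60 mm wide, centred on case y 0, 88 long, 3 thick, outer face 4 mm off the hinge plane; plain for 40 mm from the hinge, then a slot 40 wide, 28 long, then plain. Stiff (0.04 N m): stays where left.
- lock_pin: Red-handled locking pin, 90 g, loose, upright in a hole of a fixed aluminium stand (60 x 150 x 60 mm high; two 18 mm holes 90 mm apart). Origin: on its axis at the collar's underside, z up. Shank below 12 mm thick, 45 long, last 5 tapered; collar 32 across, 4 thick; round handle 22 thick, 4 to 64 mm above origin. Locked: collar rests on the staple's top.
- gauge_pin: The yellow-handled pin in the other hole of the stand; same shape, size and origin as the red one. It stays there.
Things that resemble listed ones, but are neither listed nor needed, are in the scene too. Of the things that look like the gauge_pin, the smaller one is meant. Leave any orange look-alike of the lock_pin alone.

How it is judged:
By the outcome, as a careful person would: the job done as asked, in the order asked, and still so for the second after the job is handed in, with the robot touching nothing.
It also fails if it takes over 58 s, if anything falls off the work surface, if the arm or the gripper's body presses on something with over 40 N, if the wrist force passes 120 N, or if a joint passes its speed limit or range.

### The arm

A 6-joint arm with a two-finger parallel gripper is mounted at the origin on the work surface. World frame = base frame: x ahead of the robot, y to its left, z up, the work surface at z = 0. Lengths are in m, angles in rad, forces in N, time in s.
With the tool pointing down it reaches from about 0.25 to 0.775 m from the base axis. Payload 4 kg.
Tool frame: the origin (TCP) lies midway between the tips of the shut fingers; the grasp point (between the pads) lies 19 mm behind it (robot.hold_point_z is the distance from the TCP to the grasp point, in m); z points along the fingers, y is the line along which they close (so a half turn about z gives the same grasp; the last joint's range is limited). The gripper opens to 94 mm and grips with 3 to 60 N. Pads are 16 mm wide; open, the fingers measure 119 mm over their backs; the gripper's body (75 mm by 177 mm) begins 78 mm behind the grasp point.
Start: joints at [1.113, 0.087, 1.371, -0, 1.684, -0.103], TCP at [0.191, 0.516, 0.206] pointing down, gripper open.
Joint ranges: [-3.1, 3.1], [-0.76, 2.03], [0.27, 2.55], [-1.08, 4.22], [0.17, 2.65], [-2.57, 2.57]. Speed limits (rad/s): [2.79, 2.79, 3.14, 3.14, 3.14, 3.14].

### API

Orientations are given as [roll, pitch, yaw] about the fixed x, y, z axes, in that order (R = Rz(yaw) Ry(pitch) Rx(roll)).
In Python, from bench import readout, imaging, robot gives the robot as it stands.
- The arm moves only by the tool carry_out, never from a script. Its argument "motion" is text: rows parted by semicolons, each of 7 numbers parted by spaces: the shift along the tool's x, y, z each as a share of 200 mm, from -1 to 1, then the turn, a rotation vector about the tool's x, y, z each as a share of 120 degrees, from -1 to 1, then the opening, from 0 (shut) to 1 (fully open). A call has 1 to 12 rows; each row shifts and turns the commanded pose from where the row before left it, along the tool's axes as they then stand; what a row does not reach is not made up. A row lasts 1/8 s, in which the tool goes at most 62.5 mm and 10.7 degrees, less where a joint would pass 70% of its speed; a pose out of reach is approached as far as the arm can. A call with a number of a shift or a turn outside -1 to 1 is refused whole. A call with a gripper value outside its range is refused whole. The fingers move at their own pace and stop on an object; the grip force is fixed at half the most. Time passes only in rows, so rows that do not move let the fingers close. It gives the time, the measured TCP pose, the force, the opening and the grip force at its end, in the units of the state.
- readout.get_obs(): the state, without advancing time (a new reading comes with each control period).
- imaging.snapshot(name): name is "scene" or "top" or "wrist"; returns a dict with "pixels" (420x560x3 uint8, red, green, blue), "fx", "fy", "cx", "cy" (pixels), "R" (3x3) and "t" (3): a world point X has camera coordinates R X + t. Camera axes: x right, y down, z forward; pixel columns grow to the right and rows downward; lengths in m; the calibration is good to about 2 mm. A picture is of the moment at which its call begins. There is no depth.
- robot.close_job(): hands the job in; it is judged then, once.
The state is a dict: "time": time; "joint_positions": joint angles; "qvel": joint speeds; "joint_torque": joint torques, N m; "tool_pos": TCP position; "ee_rot": TCP orientation; "wrist_force": force on the tool from outside, world axes, zero at the start; "wrist_torque": the same for the moment, N m; "width": finger opening in m; "finger_force": force on a finger pad.
Only numpy, scipy, OpenCV 4.12 (cv2) and the standard library are available. Lean on these libraries where they do the work, as an engineer would, in place of code of your own. Each camera call takes 0.05 s, during which the arm holds its last target. There are 200 camera calls.

## Working session

There is one attempt and no reset: what is moved stays moved. The work goes in short steps, Python scripts to look and compute and a tool call to move; the robot and the scene stay as the last step left them, time stands still between calls to the robot, and variables do not carry over. Pictures are saved under pics/ and viewed, at most 10 in all, crops included, and the job is handed in when it is done.

Besides the shell and the picture viewer there is one more tool, called after ">>>" by a JSON object that holds its "op" and its "data". carry_out: Moves the arm, as the interface text tells. Its arguments: {"type":"object","properties":{"motion":{"type":"string"}},"required":["motion"]}

```bash
mkdir -p pics; ls
cat > h.py <<'E'
import numpy as np,cv2
from bench import readout,imaging,robot
def snap(n,f=None):
    s=imaging.snapshot(n); s={k:(np.array(v) if k in('pixels','R','t') else v) for k,v in s.items()}
    if f: cv2.imwrite('pics/'+f,s['pixels'][:,:,::-1])
    return s
def ray(s,u,v):
    d=s['R'].T@np.array([(u-s['cx'])/s['fx'],(v-s['cy'])/s['fy'],1]); return -s['R'].T@s['t'],d/np.linalg.norm(d)
def onz(s,u,v,z):
    o,d=ray(s,u,v); return o+d*(z-o[2])/d[2]
def tri(*l):
    A=np.zeros((3,3));b=np.zeros(3);P=[]
    for s,u,v in l:
        o,d=ray(s,u,v);M=np.eye(3)-np.outer(d,d);A+=M;b+=M@o;P.append((o,M))
    x=np.linalg.solve(A,b); return x,[round(1e3*np.linalg.norm(M@(x-o)),1) for o,M in P]
def proj(s,X):
    c=s['R']@np.array(X)+s['t']; return s['fx']*c[0]/c[2]+s['cx'],s['fy']*c[1]/c[2]+s['cy']
E
python3 - <<'E'
from h import *
a=snap('scene','scene1.png');b=snap('top','top1.png')
for s in(a,b):print(s['fx'],-s['R'].T@s['t'],s['R'][2])
print(readout.get_obs())
E
```

```text
pics
458.4351562939954 [0.93644921 0.14277233 0.79430997] [-0.48478769 -0.09742377 -0.86918899]
398.2034284709449 [0.39462881 0.0372381  1.02537821] [ 0.15014751 -0.00548808 -0.98864837]
{'time': 0.1, 'joint_positions': array([ 1.11291442e+00,  8.79070856e-02,  1.37208316e+00, -3.37348886e-05,
        1.68360182e+00, -1.03105403e-01]), 'qvel': array([-0.00029838, -0.00350653, -0.00371174,  0.00026938,  0.00161996,
       -0.00127825]), 'joint_torque': array([ 1.91442690e-03, -3.41251659e+01, -3.03302586e+01,  7.19047431e-02,
        3.04490793e-02, -9.40843802e-05]), 'tool_pos': array([0.19085992, 0.51529976, 0.20441714]), 'ee_rot': array([-3.13960040e+00, -1.72435513e-04,  2.78681222e+00]), 'wrist_force': array([-0.0233175 , -0.10031793, -0.14417136]), 'wrist_torque': array([-0.04191059, -0.07037062,  0.013833  ]), 'finger_force': 0.0, 'width': 0.0940397347021315}
```

View pics/scene1.png

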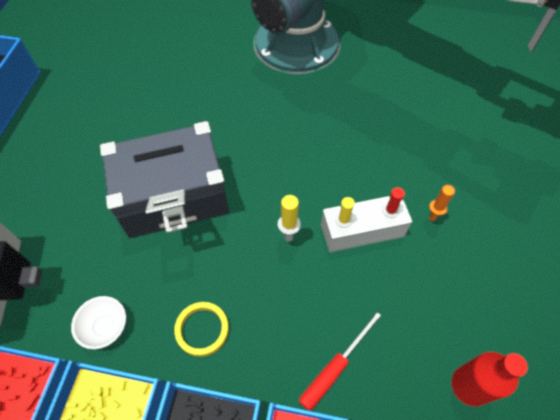

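View pics/top1.png

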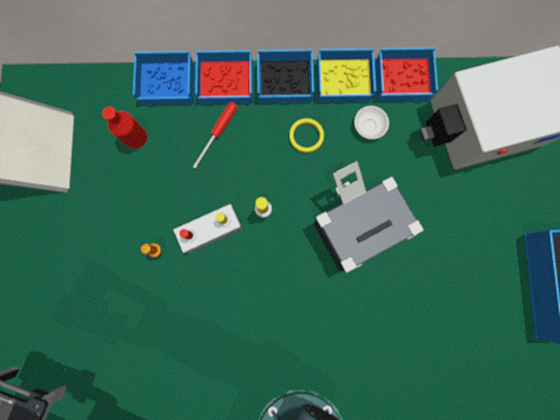

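The scene picture shows the case at (165,180) with its hasp partly raised at (168,208), the stand at (365,222), the yellow gauge pin in it at (347,210) and the red pin at (397,200). In the top picture the hasp is at (350,182), the red pin at (185,234) and the gauge pin at (221,218).

Things that could be taken for the red pin (top view): the orange pin (150,250), the red screwdriver (222,120) and the red bottle (125,130). For the gauge pin: the larger, free-standing yellow pin (263,206). I choose the red pin at (185,234), in the stand.

```bash
cat > m.py <<'E'
from h import *
def blob(s,kind,box):
    h=cv2.cvtColor(s['pixels'],cv2.COLOR_RGB2HSV).astype(int);H,S,V=h[...,0],h[...,1],h[...,2]
    m={'red':((H<6)|(H>174))&(S>150)&(V>70),'yel':(H>20)&(H<35)&(S>140)&(V>90),'white':(S<45)&(V>175),'lid':(S<60)&(V>60)&(V<150)}[kind]
    z=np.zeros_like(m);x0,y0,x1,y1=box;z[y0:y1,x0:x1]=1;m=(m&z).astype(np.uint8)
    n,l,st,c=cv2.connectedComponentsWithStats(m);o=[(st[i,4],st[i],c[i],l==i) for i in range(1,n) if st[i,4]>12]
    return sorted(o,key=lambda q:-q[0])
E
python3 - <<'E'
from m import *
a=snap('scene');b=snap('top')
for nm,k,ba,bb in(('red','red',(370,170,420,230),(170,220,205,250)),('yel','yel',(330,180,365,240),(205,205,240,235))):
    for n,s,bx in(('a',a,ba),('b',b,bb)):
        for q in blob(s,k,bx)[:2]:print(nm,n,q[0],q[1],q[2].round(1))
for s,n,bx in((a,'scene',(95,115,240,240)),(b,'top',(305,165,435,280))):
    for q in blob(s,'white',bx):
        r=cv2.minAreaRect(cv2.findNonZero(q[3].astype(np.uint8)));print(n,q[0],q[1],q[2].round(1))
q=blob(b,'white',(160,195,250,260))[0];r=cv2.minAreaRect(cv2.findNonZero(q[3].astype(np.uint8)));print('stand top',[onz(b,*p,.06).round(4) for p in cv2.boxPoints(r)],q[0])
def up(s,x0,y0,x1,y1,f):return cv2.resize(s['pixels'][y0:y1,x0:x1,::-1],None,fx=f,fy=f,interpolation=cv2.INTER_CUBIC)
A=up(a,95,115,235,240,4);B=up(b,305,155,435,280,4)[:,:];C=up(a,320,170,460,270,4)[:,:]
B=B[:500];m=np.zeros((600,800,3),np.uint8);A2=cv2.resize(A,(400,357));B2=cv2.resize(B,(400,384))
m[:357,:400]=A2;m[:384,400:]=B2
C2=cv2.resize(C,(300,214));m[386:600,0:300]=C2;D=up(b,140,195,240,260,3);m[390:390+195,400:700]=D
cv2.imwrite('pics/crop1.png',m)
E
```

```text
red a 254 [387 188  17  25 254] [394.8 199.3]
red b 77 [180 230  12   9  77] [185.6 234. ]
yel a 245 [340 198  14  25 245] [346.  209.2]
yel b 72 [216 213  11  10  72] [221.1 217.9]
scene 467 [146 190  38  23 467] [165.5 200.3]
scene 225 [106 192  17  17 225] [114.1 200. ]
scene 208 [206 169  18  16 208] [214.3 176.4]
scene 188 [100 142  16  14 188] [107.5 148.3]
scene 176 [194 121  17  14 176] [201.6 127.6]
scene 89 [163 212  10  20  89] [166.6 223.1]
scene 64 [176 217  10  12  64] [181.8 223.4]
top 624 [334 165  32  39 624] [349.3 184. ]
top 139 [342 257  15  15 139] [348.5 264. ]
top 132 [317 212  14  15 132] [323.5 219.1]
top 132 [408 221  15  15 132] [415.2 227.4]
top 129 [383 177  14  15 129] [389.6 183.8]
stand top [array([0.5001, 0.2999, 0.06  ]), array([0.5611, 0.1609, 0.06  ]), array([0.5048, 0.136 , 0.06  ]), array([0.4449, 0.2741, 0.06  ])] 1273
```

View pics/crop1.png

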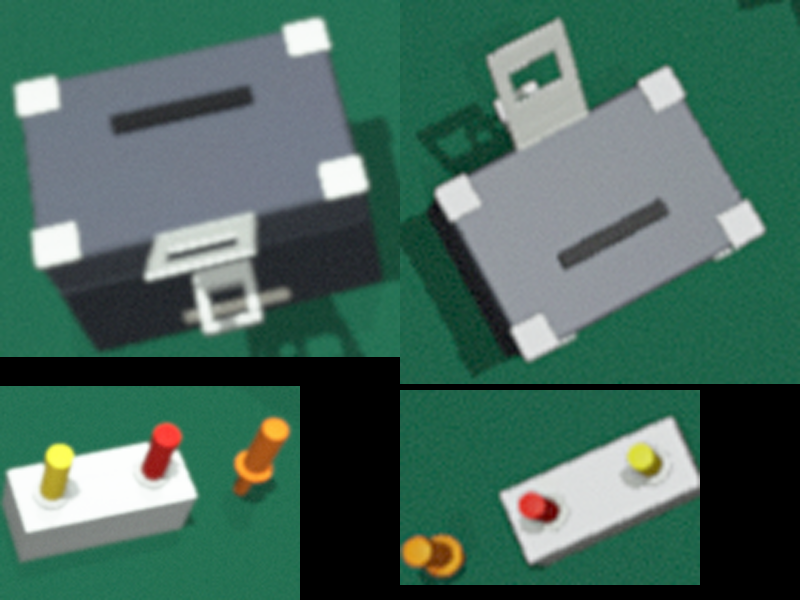

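```bash
cat > geo.py <<'E'
from m import *
def T(a,b,*p):return tri((a,*p[0]),(b,*p[1]))
E
python3 - <<'E'
from geo import *
a=snap('scene');b=snap('top')
P=[((114.1,200),(389.6,183.8)),((214.3,176.4),(323.5,219.1)),((107.5,148.3),(415.2,227.4)),((201.6,127.6),(348.5,264))]
X=[]
for p in P:
    x,r=T(a,b,*p);X.append(x);print('cap',x.round(4),r)
X=np.array(X);c=X.mean(0);ax=X[:2].mean(0)-X[2:].mean(0);print('centre',c.round(4),'yaw',np.arctan2(ax[1],ax[0]),[np.degrees(np.arctan2(*(v[::-1]))) for v in(X[0,:2]-X[2,:2],X[1,:2]-X[3,:2],X[1,:2]-X[0,:2],X[3,:2]-X[2,:2])],np.linalg.norm(ax))
# hasp far corners: crop coords -> px
A=lambda x,y:(95+x*140/400,115+y*125/357)
B=lambda x,y:(305+x*130/400,155+y*125/384)
for n,p,q in(('tip-y',(258,212),(160,18)),('tip+y?',None,None)):
    pass
print('tip right?',T(a,b,A(146,278),B(158,20)),T(a,b,A(256,258),B(88,58)))
# pin handle tops
C=lambda x,y:(320+x*140/300,170+(y-386)*100/214)
D=lambda x,y:(140+(x-400)/3,195+(y-390)/3)
print('red top',T(a,b,C(167,436),D(533,505)));print('yel top',T(a,b,C(60,457),D(642,459)))
print('red collar',T(a,b,C(154,474),D(548,510)),'yel collar',T(a,b,C(52,494),D(652,463)))
E
```

```text
cap [ 0.5914 -0.2178  0.1185] [np.float64(0.4), np.float64(0.4)]
cap [ 0.5113 -0.061   0.1184] [np.float64(0.4), np.float64(0.4)]
cap [ 0.4884 -0.2706  0.1186] [np.float64(0.4), np.float64(0.4)]
cap [ 0.408  -0.114   0.1182] [np.float64(0.6), np.float64(0.6)]
centre [ 0.4998 -0.1659  0.1184] yaw 0.4735513756484776 [np.float64(27.114128446264516), np.float64(27.150812931823637), np.float64(117.08526605867159), np.float64(117.18609343254158)] 0.11587808018218268
tip right? (array([ 0.63105437, -0.13172542,  0.17288077]), [np.float64(0.6), np.float64(0.6)]) (array([ 0.60481512, -0.0797927 ,  0.1674697 ]), [np.float64(2.1), np.float64(2.1)])
red top (array([0.48418545, 0.25976757, 0.11646285]), [np.float64(1.9), np.float64(1.9)])
yel top (array([0.51847263, 0.17723746, 0.11341523]), [np.float64(1.9), np.float64(1.9)])
red collar (array([0.48571433, 0.26176847, 0.05746164]), [np.float64(1.9), np.float64(1.9)]) yel collar (array([0.52249461, 0.17763703, 0.05835548]), [np.float64(2.1), np.float64(2.1)])
```

The crop confirms the choice: the red pin stands in the left end of the stand, and the orange look-alike stands loose next to it. The hasp sticks up about 41° above level.

Measured values check out: lid z is 0.118 (should be 0.12), case yaw is 27.1°, and the pin holes are about 90 mm apart. Next I turn the tool into line with the case.

>>> {"op": "carry_out", "data": {"motion": "0 0 -0.05 0 0 0.085 0;0 0 -0.05 0 0 0.085 0;0 0 -0.05 0 0 0.085 0;0 0 -0.05 0 0 0.085 0;0 0 -0.05 0 0 0.085 0;0 0 -0.05 0 0 0.085 0;0 0 -0.05 0 0 0.085 0;0 0 -0.05 0 0 0.085 0;0 0 -0.05 0 0 0.085 0;0 0 -0.05 0 0 0.085 0;0 0 0 0 0 0.085 0;0 0 0 0 0 0.085 0"}}

```text
time: 1.8
tool_pos: [0.1911, 0.5158, 0.3056]
ee_rot: [-3.141, -0.0, 0.645]
wrist_force: [0.2, -0.5, -0.4]
width: 0.0006
finger_force: 0.0
```

>>> {"op": "carry_out", "data": {"motion": "0 0 0 0 0 0.085 0;0 0 0 0 0 0 0"}}

```text
time: 2.05
tool_pos: [0.1911, 0.5157, 0.3054]
ee_rot: [3.142, 0.0, 0.475]
wrist_force: [-0.0, -0.6, -0.4]
width: 0.0004
finger_force: 0.0
```

>>> {"op": "carry_out", "data": {"motion": "0.0165 0.267 0 0 0 0 0;0.0165 0.267 0 0 0 0 0;0.0165 0.267 0 0 0 0 0;0.0165 0.267 0 0 0 0 0;0.0165 0.267 0 0 0 0 0;0.0165 0.267 0 0 0 0 0;0.0165 0.267 0 0 0 0 0;0.0165 0.267 0 0 0 0 0;0.0165 0.267 0 0 0 0 0;0.0165 0.267 0 0 0 0 0;0.0165 0.267 0 0 0 0 0;0.0165 0.267 0 0 0 0 0"}}

```text
time: 3.55
tool_pos: [0.5187, -0.0385, 0.3056]
ee_rot: [3.142, -0.001, 0.476]
wrist_force: [-0.2, -0.1, -0.2]
width: 0.0004
finger_force: 0.0
```

>>> {"op": "carry_out", "data": {"motion": "0.0165 0.267 0 0 0 0 0;0.0165 0.267 0 0 0 0 0;0 0 0 0 0 0 0;0 0 0 0 0 0 0"}}

```text
time: 4.05
tool_pos: [0.5723, -0.1286, 0.3053]
ee_rot: [-3.141, 0.0, 0.474]
wrist_force: [-0.1, 0.1, 0.8]
width: 0.0003
finger_force: 0.0
```

Run:
```python
from h import *
w=snap('wrist','w1.png');print(w['fx'],-w['R'].T@w['t'],w['R'][2],readout.get_obs()['tool_pos'],readout.get_obs()['ee_rot'])
c=np.array([.4998,-.1659]);ex=np.array([np.cos(.4735),np.sin(.4735)])
for n,r,z in(('hinge',.07,.115),('loop',.096,.073),('tip',.137,.173)):print(n,proj(w,[*(c+r*ex),z]))
```

```text
323.9989047820511 [ 0.64627448 -0.0918677   0.48345743] [-0.24862733 -0.12760142 -0.96015745] [ 0.57213778 -0.12800255  0.30589825] [-3.14133340e+00 -5.44662648e-04  4.74671307e-01]
hinge (np.float64(277.3834304452998), np.float64(197.55132275447903))
loop (np.float64(277.49297291022543), np.float64(169.62850502140972))
tip (np.float64(277.28714049352453), np.float64(143.92803899520828))
```

View pics/w1.png

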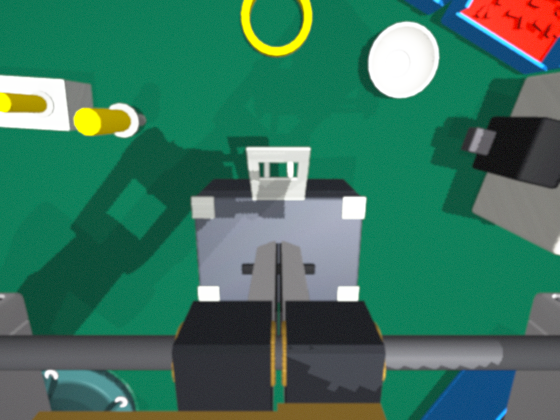

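The wrist view shows the hasp square-on, hinge at row 198 and tip edge at row 147, with the staple seen through its slot at (279,170). Predictions were (277,198), (277,144) and (277,170), so the case pose is good. Next I descend behind the hasp and press it down.

>>> {"op": "carry_out", "data": {"motion": "0 0 0.2 0 0 0 0;0 0 0.2 0 0 0 0;0 0 0.2 0 0 0 0;0 0 0.15 0 0 0 0;0 0 0.05 0 0 0 0;0.01 0 0.03 0 0 0 0;0.01 0 0.03 0 0 0 0;0.02 0 0.02 0 0 0 0;0.02 0 0.02 0 0 0 0;0.02 0 0.02 0 0 0 0;0 0 0.01 0 0 0 0;0 0 0 0 0 0 0"}}

```text
time: 5.6
tool_pos: [0.5866, -0.1216, 0.1192]
ee_rot: [-3.141, 0.0, 0.473]
wrist_force: [-0.0, 0.0, -0.9]
width: 0.0006
finger_force: 0.0
```

Run:
```python
from h import *
w=snap('wrist','w2.png');o=readout.get_obs()
c=np.array([.4998,-.1659]);ex=np.array([np.cos(.4735),np.sin(.4735)])
d=o['tool_pos'][:2]-c;print('case xy',d@ex,d@[-ex[1],ex[0]],o['tool_pos'][2],o['wrist_force'])
```

```text
case xy 0.09746316122709017 -0.00020772340032629288 0.11932866574364352 [0.82136372 0.44325291 1.00178383]
```

View pics/w2.png

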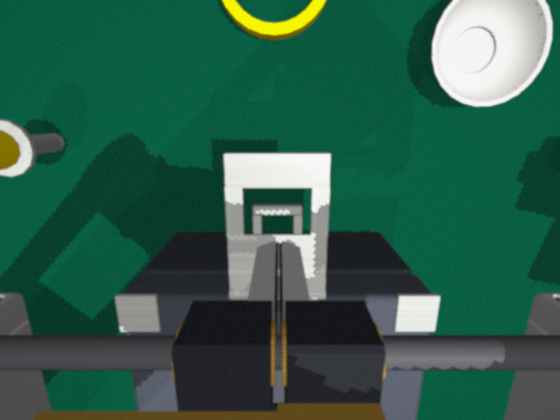

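The hasp is now about level: its slot frames the staple at (278,215). I tilt the fingertips toward the case and sweep it down along the arc.

>>> {"op": "carry_out", "data": {"motion": "0 0 0 0 -0.0625 0 0;0 0 0 0 -0.0625 0 0;0.032 0 0.0265 0 0 0 0;0.032 0 0.0265 0 0 0 0;-0.0055 0 0.045 0 0 0 0;-0.0185 0 0.041 0 0 0 0;-0.015 0 0.017 0 0 0 0;-0.015 0 0.017 0 0 0 0;-0.02 0 0.0115 0 0 0 0;-0.019 0 0.0115 0 0 0 0;0 0 0 0 0 0 0;0 0 0 0 0 0 0"}}

```text
time: 7.15
tool_pos: [0.5737, -0.1285, 0.0838]
ee_rot: [3.141, 0.259, 0.473]
wrist_force: [4.5, 2.6, 1.7]
width: 0.0006
finger_force: 2.5
```

```bash
cat > st.py <<'E'
from h import *
o=readout.get_obs()
c=np.array([.4998,-.1659]);ex=np.array([np.cos(.4735),np.sin(.4735)])
d=o['tool_pos'][:2]-c;print('case xy',d@ex,d@[-ex[1],ex[0]],o['tool_pos'][2],o['ee_rot'],o['wrist_force'],o['time'])
E
python3 st.py
```

```text
case xy 0.08282198409610379 -0.0003633256418475589 0.08375827362886097 [3.14068808 0.25925531 0.47279743] [4.50040738 2.5563598  1.6792896 ] 7.15
```

>>> {"op": "carry_out", "data": {"motion": "-0.01 0 0.003 0 0 0 0;0 0 0 0 0 0 0;0 0 0 0 0 0 0"}}

```text
time: 7.52
tool_pos: [0.5735, -0.1285, 0.0839]
ee_rot: [3.14, 0.255, 0.474]
wrist_force: [7.7, 3.7, 1.6]
width: 0.0005
finger_force: 4.4
```

```bash
python3 st.py
```

```text
case xy 0.08261163808777373 -0.00035558969950021113 0.08385218972816338 [3.14012622 0.25517964 0.47360533] [7.65539489 3.70281324 1.62000108] 7.525
```

The hasp is against its stop: pressing 2 mm further moved it only 0.2 mm, at 8 N. I back off and look.

>>> {"op": "carry_out", "data": {"motion": "0.04 0 0 0 0 0 0;0.02 0 -0.1 0 0 0 0;0 0 -0.2 0 0 0 0;0 0 -0.2 0 0 0 0;0 0 -0.2 0 0.0625 0 0.3;0 0 -0.2 0 0.0625 0 0.5;0 0 -0.2 0 0 0 0.5;0 0 0 0 0 0 0.5;0 0 0 0 0 0 0.5"}}

```text
time: 8.65
tool_pos: [0.6174, -0.1058, 0.2927]
ee_rot: [-3.139, 0.004, 0.472]
wrist_force: [-0.6, 0.1, -0.2]
width: 0.0452
finger_force: 0.0
```

```bash
python3 st.py
python3 - <<'E'
from h import *
w=snap('wrist');a=snap('scene')
c=np.array([.4998,-.1659]);ex=np.array([np.cos(.4735),np.sin(.4735)])
for n,s in(('w',w),('a',a)):
  for r in(.084,.096,.108,.115):print(n,r,np.round(proj(s,[*(c+r*ex),.073]),1))
m=np.zeros((600,800,3),np.uint8)
u,v=map(int,proj(w,[*(c+.09*ex),.073]));p=cv2.resize(w['pixels'][max(0,v-60):v+60,u-80:u+80],(640,480) if v>=60 else None,fx=4,fy=4,interpolation=cv2.INTER_CUBIC);p=cv2.resize(p,(400,300));m[:300,:400]=p;print('w crop origin',u-80,max(0,v-60))
m[:300,400:]=cv2.resize(a['pixels'][170:245,115:215],(400,300),interpolation=cv2.INTER_CUBIC)
cv2.imwrite('pics/c2.png',m[:300,:,::-1])
np.save('pics/w3.npy',w['pixels'])
E
```

```text
case xy 0.13204240635425285 -0.00012479862940480146 0.2927473186047459 [-3.13944049  0.00351484  0.47205657] [-0.56344388  0.08224632 -0.2058143 ] 8.65
w 0.084 [277.4 218.7]
w 0.096 [277.4 209.9]
w 0.108 [277.4 200.8]
w 0.115 [277.4 195.5]
a 0.084 [172.5 213.2]
a 0.096 [173.6 218.8]
a 0.108 [174.7 224.5]
a 0.115 [175.4 227.8]
w crop origin 197 154
```

View pics/c2.png

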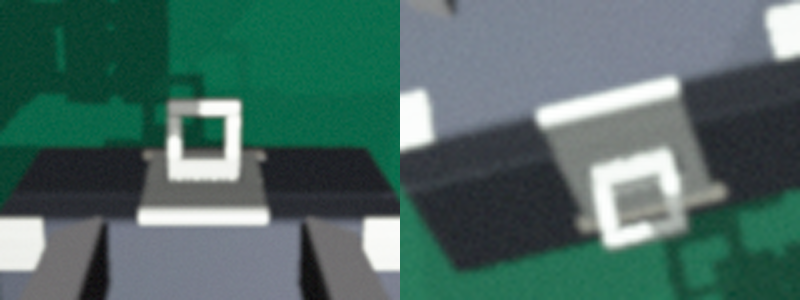

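The hasp hangs flat with the staple through its slot. The loop's hole centre is at wrist (278.6,208.8) and scene (175,219.2). I go above the red pin and measure both.

>>> {"op": "carry_out", "data": {"motion": "0.031 -0.242 0 0 0 0 0.5;0.031 -0.242 0 0 0 0 0.5;0.031 -0.242 0 0 0 0 0.5;0.031 -0.242 0 0 0 0 0.5;0.031 -0.242 0 0 0 0 0.5;0.031 -0.242 0 0 0 0 0.5;0.031 -0.242 0 0 0 0 0.5;0.031 -0.242 0 0 0 0 0.5;0 0 0 0 0 0 0.5;0 0 0 0 0 0 0.5"}}

```text
time: 10.0
tool_pos: [0.4857, 0.2614, 0.2933]
ee_rot: [3.141, 0.003, 0.473]
wrist_force: [-0.2, -0.2, -0.7]
width: 0.0473
finger_force: 0.0
```

Run:
```python
from m import *
w=snap('wrist','w4.png');a=snap('scene');b=snap('top')
o=readout.get_obs();print(o['tool_pos'],o['ee_rot'])
print('pred red top',proj(w,[.485,.261,.12]))
for n,s,bx in(('w',w,(0,0,560,420)),('a',a,(370,170,420,230))):
    for q in blob(s,'red',bx)[:3]:
        r=cv2.minAreaRect(cv2.findNonZero(q[3].astype(np.uint8)));print(n,q[0],q[1],q[2].round(1),[x.round(1).tolist() for x in cv2.boxPoints(r)])
```

```text
[0.48642154 0.26056649 0.29426405] [3.14135332e+00 1.11659609e-03 4.70558180e-01]
pred red top (np.float64(276.9193668704614), np.float64(191.62169976134206))
w 327 [271 175  17  25 327] [278.7 187.4] [[271.0, 175.0], [287.0, 175.0], [287.0, 199.0], [271.0, 199.0]]
w 116 [412   0  21  10 116] [420.3   3.6] [[412.0, 0.0], [432.0, 0.0], [432.0, 9.0], [412.0, 9.0]]
a 244 [387 188  17  25 244] [394.7 199.8] [[383.0, 209.0], [394.3999938964844, 186.1999969482422], [404.79998779296875, 191.39999389648438], [393.3999938964844, 214.1999969482422]]
```

View pics/w4.png

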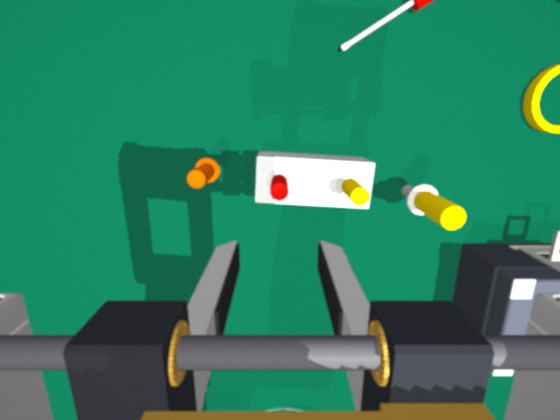

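The wrist view shows the red handle at (279,187) midway between the fingers. The gauge pin is at (354,191), the large yellow pin at (440,208) and the orange pin at (203,174).

Run:
```python
from m import *
w=snap('wrist');a=snap('scene');b=snap('top');o=readout.get_obs()
qa=blob(a,'red',(370,170,420,230))[0][2];qb=blob(b,'red',(170,220,205,250));qw=blob(w,'red',(240,150,320,220))[0][2]
print([q[2] for q in qb][:1])
L=[(a,*qa),(w,*qw)]+([(b,*qb[0][2])] if qb else [])
print('red mid all',tri(*L),'aw',tri(*L[:2]))
if qb:print('ab',tri(L[0],L[2]),'bw',tri(L[1],L[2]))
# wrist camera pose at w3 from rigid mount
from scipy.spatial.transform import Rotation as Ro
Rt=Ro.from_euler('xyz',o['ee_rot']).as_matrix();Ct=Rt.T@(-w['R'].T@w['t']-o['tool_pos']);Rc=w['R']@Rt
R3=Ro.from_euler('xyz',[-3.1394,.0035,.4721]).as_matrix();C3=np.array([.6174,-.1058,.2927])+R3@Ct
w3=dict(w);w3['R']=Rc@R3.T;w3['t']=-w3['R']@C3
def hole(img,x0,y0,x1,y1,nm):
    g=cv2.cvtColor(img[y0:y1,x0:x1],cv2.COLOR_RGB2HSV);m=((g[...,1]<60)&(g[...,2]>150)).astype(np.uint8)
    cs,h=cv2.findContours(m,cv2.RETR_CCOMP,cv2.CHAIN_APPROX_NONE)
    for c,hh in zip(cs,h[0]):
        if hh[3]>=0 and cv2.contourArea(c)>30:
            M=cv2.moments(c);p=(M['m10']/M['m00']+x0,M['m01']/M['m00']+y0);print(nm,p,cv2.contourArea(c),cv2.boundingRect(c));return p
W=np.load('pics/w3.npy')
ph=hole(W,258,190,300,232,'w3');pa=hole(a['pixels'],155,195,195,240,'a')
c=np.array([.4998,-.1659]);ex=np.array([np.cos(.4735),np.sin(.4735)])
ph=ph or (278.6,208.8);pa=pa or (175,219.2)
X,r=tri((w3,*ph),(a,*pa));print('loop',X,r,'case',(X[:2]-c)@ex,(X[:2]-c)@[-ex[1],ex[0]])
for n,s,p in(('w',w3,ph),('a',a,pa)):
    Y=onz(s,*p,.072)[:2]-c;print(n,'onplane case',Y@ex,Y@[-ex[1],ex[0]])
```

```text
[array([185.44155844, 233.81818182])]
red mid all (array([0.48538329, 0.25968447, 0.0980122 ]), [np.float64(0.7), np.float64(0.7), np.float64(0.4)]) aw (array([0.48635723, 0.25965184, 0.09988688]), [np.float64(0.5), np.float64(0.5)])
ab (array([0.48500426, 0.2601793 , 0.09719199]), [np.float64(0.3), np.float64(0.3)]) bw (array([0.48531812, 0.25933762, 0.09792932]), [np.float64(0.5), np.float64(0.5)])
a (174.51920122887864, 220.52073732718895) 108.5 (13, 19, 14, 13)
loop [ 0.58359517 -0.12400117  0.06200763] [np.float64(0.9), np.float64(0.9)] case 0.09368186611246095 -0.0009219046794474994
w onplane case 0.09696358443726161 -0.0017402020910309082
a onplane case 0.09929711937418972 0.0009199987355332576
```

The red pin's handle centre is at about (0.4855, 0.2597, 0.098), where 0.094 is expected, and the loop is at case x 96, y 0, as described. I descend and grip.

>>> {"op": "carry_out", "data": {"motion": "-0.004 0.005 0.2 0 0 0 0.5;0 0 0.2 0 0 0 0.5;0 0 0.2 0 0 0 0.5;0 0 0.2 0 0 0 0.5;0 0 0.15 0 0 0 0.5;0 0 0.085 0 0 0 0.5;0 0 0 0 0 0 0.5;0 0 0 0 0 0 0.15;0 0 0 0 0 0 0;0 0 0 0 0 0 0;0 0 0 0 0 0 0;0 0 0 0 0 0 0"}}

```text
time: 11.8
tool_pos: [0.4864, 0.2608, 0.089]
ee_rot: [3.141, -0.002, 0.473]
wrist_force: [-0.6, -0.3, 4.2]
width: 0.0214
finger_force: 30.0
```

>>> {"op": "carry_out", "data": {"motion": "0 0 -0.05 0 0 0 0;0 0 -0.1 0 0 0 0;0 0 -0.1 0 0 0 0;0 0 -0.15 0 0 0 0;0 0 -0.2 0 0 0 0;0 0 -0.2 0 0 0 0;0 0 -0.15 0 0 0 0;0 0 0 0 0 0 0;0 0 0 0 0 0 0"}}

```text
time: 12.92
tool_pos: [0.4852, 0.2603, 0.276]
ee_rot: [-3.141, 0.003, 0.473]
wrist_force: [-0.5, 0.4, -1.0]
width: 0.0217
finger_force: 30.0
```

Run:
```python
from m import *
a=snap('scene');b=snap('top');w=snap('wrist');o=readout.get_obs();print(o['tool_pos'],o['ee_rot'],o['wrist_force'],o['width'])
p=o['tool_pos']
for n,s in(('a',a),('w',w)):
    t,k=proj(s,p-[0,0,.029]),proj(s,p-[0,0,.074]);print(n,t,k)
u,v=map(int,proj(a,p-[0,0,.04]));x=cv2.resize(a['pixels'][v-45:v+45,u-60:u+60],(400,300),interpolation=cv2.INTER_CUBIC)
y=cv2.resize(w['pixels'][150:390,120:440],(400,300),interpolation=cv2.INTER_CUBIC)
print(u-60,v-45);cv2.imwrite('pics/c5.png',np.hstack([x,y])[:,:,::-1])
```

```text
[0.48498913 0.26020088 0.27546389] [-3.14115558  0.00416957  0.47246986] [ 0.29167206 -0.21494641 -0.93768408] 0.02141226560809681
a (np.float64(416.12941554895673), np.float64(147.80292642242597)) (np.float64(408.8304123557046), np.float64(165.36359223991806))
w (np.float64(276.4380845178998), np.float64(239.3972994981123)) (np.float64(276.70606229738746), np.float64(218.72953855210682))
354 107
```

View pics/c5.png

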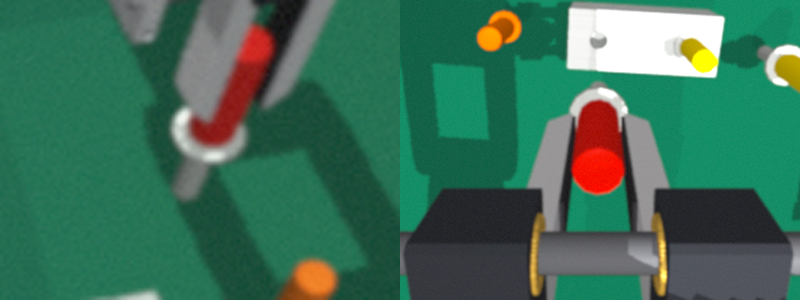

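The pin hangs upright in the grip. Its shank tip is at scene (409.5,165.5), predicted (408.8,165.4); the stand's left hole is empty and the gauge pin is still in place. I carry it over the loop.

>>> {"op": "carry_out", "data": {"motion": "-0.0426 0.193 0 0 0 0 0;-0.0426 0.193 0 0 0 0 0;-0.0426 0.193 0 0 0 0 0;-0.0426 0.193 0 0 0 0 0;-0.0426 0.193 0 0 0 0 0;-0.0426 0.193 0 0 0 0 0;-0.0426 0.193 0 0 0 0 0;-0.0426 0.193 0 0 0 0 0;-0.0426 0.193 0 0 0 0 0;-0.0426 0.193 0 0 0 0 0;0 0 0 0 0 0 0;0 0 0 0 0 0 0"}}

```text
time: 14.58
tool_pos: [0.5852, -0.1215, 0.2768]
ee_rot: [-3.14, 0.001, 0.473]
wrist_force: [-0.1, 0.8, -0.4]
width: 0.0213
finger_force: 30.0
```

```bash
python3 st.py
```

```text
case xy 0.09623124431960906 0.0006038422841248697 0.27675443544476114 [-3.13953597e+00  1.09584211e-03  4.72534911e-01] [-0.11063498  0.7739955  -0.41409788] 14.575
```

>>> {"op": "carry_out", "data": {"motion": "0 0.002 0.15 0 0 0 0;0 0 0.15 0 0 0 0;0 0 0.15 0 0 0 0;0 0 0.1 0 0 0 0;0 0 0.06 0 0 0 0;0 0 0 0 0 0 0;0 0 0 0 0 0 0"}}

```text
time: 15.45
tool_pos: [0.5863, -0.1221, 0.1571]
ee_rot: [3.14, -0.002, 0.473]
wrist_force: [0.6, 0.5, -0.1]
width: 0.0214
finger_force: 30.0
```

```bash
python3 st.py;python3 - <<'E'
from h import *
a=snap('scene');w=snap('wrist')
x=cv2.resize(a['pixels'][155:245,115:235],(400,300),interpolation=cv2.INTER_CUBIC)
y=cv2.resize(w['pixels'][120:360,120:440],(400,300),interpolation=cv2.INTER_CUBIC)
cv2.imwrite('pics/c6.png',np.hstack([x,y])[:,:,::-1])
E
```

```text
case xy 0.09698104653689091 -0.0005039101601222867 0.15713783915891474 [ 3.14022122e+00 -1.66838188e-03  4.73005732e-01] [ 0.59567327  0.47149734 -0.13804855] 15.45
```

View pics/c6.png

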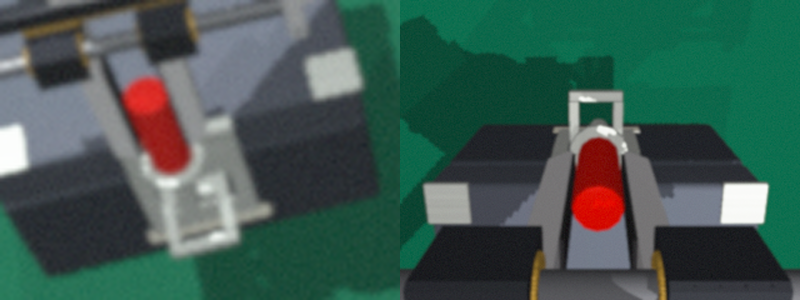

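The pin is centred laterally on the loop, with the collar at crop column 597 and the loop at 596. Its shank tip sits about 10 mm above the eye. I lower it gently.

>>> {"op": "carry_out", "data": {"motion": "0 0 0.03 0 0 0 0;0 0 0.03 0 0 0 0;0 0 0.03 0 0 0 0;0 0 0.03 0 0 0 0;0 0 0.03 0 0 0 0;0 0 0 0 0 0 0;0 0 0 0 0 0 0"}}

```text
time: 16.42
tool_pos: [0.5859, -0.1224, 0.126]
ee_rot: [3.141, -0.0, 0.473]
wrist_force: [0.1, 0.4, -0.5]
width: 0.0214
finger_force: 30.0
```

The shank is through the loop with no contact force. I lower until the collar touches.

>>> {"op": "carry_out", "data": {"motion": "0 0 0.03 0 0 0 0;0 0 0.03 0 0 0 0;0 0 0.03 0 0 0 0;0 0 0.015 0 0 0 0;0 0 0.01 0 0 0 0;0 0 0.005 0 0 0 0;0 0 0 0 0 0 0;0 0 0 0 0 0 0"}}

```text
time: 17.42
tool_pos: [0.5859, -0.1224, 0.1021]
ee_rot: [3.141, -0.0, 0.472]
wrist_force: [-1.2, 0.1, -0.4]
width: 0.0214
finger_force: 30.0
```

>>> {"op": "carry_out", "data": {"motion": "0 0 0.005 0 0 0 0;0 0 0.005 0 0 0 0;0 0 0 0 0 0 0;0 0 0 0 0 0 0"}}

```text
time: 17.92
tool_pos: [0.586, -0.1224, 0.102]
ee_rot: [3.141, -0.001, 0.473]
wrist_force: [-2.5, 0.7, 7.2]
width: 0.0211
finger_force: 30.0
```

The collar is seated, with 7 N up and no further travel. I let go and rise.

>>> {"op": "carry_out", "data": {"motion": "0 0 0 0 0 0 0.3;0 0 0 0 0 0 0.45;0 0 0 0 0 0 0.45;0 0 0 0 0 0 0.45;0 0 -0.05 0 0 0 0.45;0 0 -0.1 0 0 0 0.45;0 0 -0.2 0 0 0 0.45;0 0 -0.2 0 0 0 0.45;0 0 -0.2 0 0 0 0.45;0 -0.2 -0.2 0 0 0 0.45;0 -0.25 0 0 0 0 0.45;0 -0.25 0 0 0 0 0.45"}}

```text
time: 19.42
tool_pos: [0.5217, 0.0033, 0.2916]
ee_rot: [3.14, -0.003, 0.472]
wrist_force: [0.9, 0.1, -0.2]
width: 0.0421
finger_force: 0.0
```

>>> {"op": "carry_out", "data": {"motion": "0 -0.25 0 0 0 0 0.45;0 0 0 0 0 0 0.45;0 0 0 0 0 0 0.45"}}

```text
time: 19.8
tool_pos: [0.4995, 0.0466, 0.2905]
ee_rot: [3.14, -0.001, 0.473]
wrist_force: [-0.0, -0.2, -0.1]
width: 0.0423
finger_force: 0.0
```

```bash
python3 st.py;python3 - <<'E'
from h import *
a=snap('scene');b=snap('top')
x=cv2.resize(a['pixels'][135:255,95:255],(400,300),interpolation=cv2.INTER_CUBIC)
y=cv2.resize(b['pixels'][150:300,240:440],(400,300),interpolation=cv2.INTER_CUBIC)
z=cv2.resize(a['pixels'][150:270,300:460],(400,300),interpolation=cv2.INTER_CUBIC)
cv2.imwrite('pics/c7.png',np.vstack([np.hstack([x,y]),np.hstack([z,z*0])])[:,:,::-1])
E
```

```text
case xy 0.09666074083667969 0.18925783384852407 0.29052827956218275 [ 3.14048002e+00 -1.09703175e-03  4.72746376e-01] [-0.04745101 -0.15973727 -0.14958098] 19.8
```

View pics/c7.png

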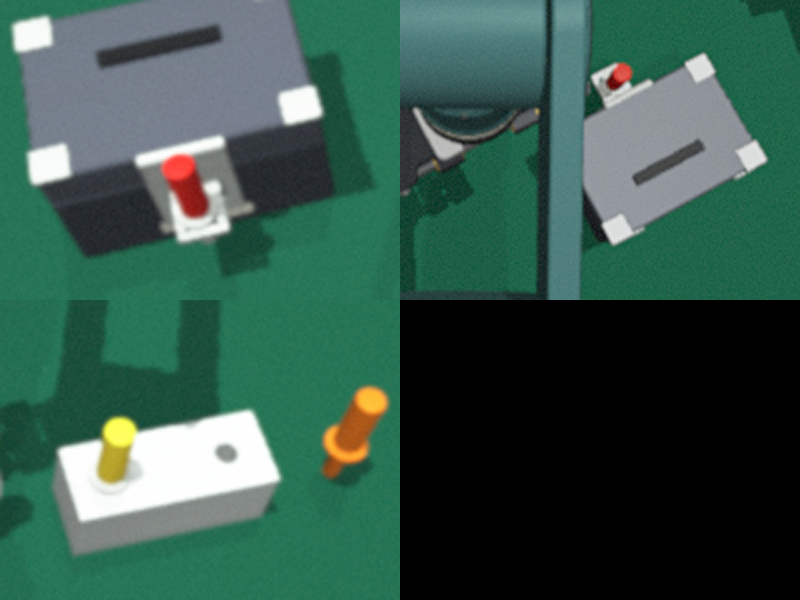

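The red pin stands upright with its collar on the staple (crop (190,205)) and the hasp hangs flat. The gauge pin is still in the stand, the orange pin is where it was, and the robot is clear.

```bash
python3 -c "
from bench import robot
print(robot.close_job())"
```

```text
the job is handed in; nothing more can be done
None
```

The case is locked: the hasp hangs against it, the red pin is in the staple's loop with its collar resting on the staple, the gauge pin is still in its stand, and the job was handed in at about 20 s.

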